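Sort sample gears, proving one on the master gear

TASK

Sort the gears on the green mat by tooth count: the eight-tooth one goes straight into the white tray, and the twelve-tooth one goes into the blue tray once it has been checked on the sloping tester. To check it, hold it beside the brass master gear with the axes parallel, bring the teeth properly into mesh without ramming them, and roll the master with it about a sixth of a turn or a little more, without the gripper touching the master. Set both gears down flat, about in the middle of their trays and not dropped, and leave the ten-tooth gear and everything else where it is.

Things in the scene. Friction and masses are not known exactly. Their poses are not given: they have to be found in the camera images.
- gear12_grip (a point): The twelve-tooth gear, the biggest of the three. Loose nylon gear lying flat on the 3 mm green mat: 12 teeth, 70 mm over the tips, disc 16 mm thick. A steel square boss, 24 x 24 mm, 34 mm tall, stands on its upper face, to hold it by. This point is on the gear's axis, in the boss, 38 mm above the underside (22 mm above the disc's upper face); x and y square to the boss's flats, z up the axis. A tooth points along +x.
- gear8_grip (a point): The eight-tooth gear, the smallest of the three. Loose nylon gear lying flat on the 3 mm green mat: 8 teeth, 50 mm over the tips, disc 16 mm thick. A steel square boss, 24 x 24 mm, 34 mm tall, stands on its upper face, to hold it by. This point is on the gear's axis, in the boss, 38 mm above the underside (22 mm above the disc's upper face); x and y square to the boss's flats, z up the axis. A tooth points along +x.
- gear10_grip (a point): The ten-tooth gear, the middle one; it is to be left alone. Loose nylon gear lying flat on the 3 mm green mat: 10 teeth, 60 mm over the tips, disc 16 mm thick. A steel square boss, 24 x 24 mm, 34 mm tall, stands on its upper face, to hold it by. This point is on the gear's axis, in the boss, 38 mm above the underside (22 mm above the disc's upper face); x and y square to the boss's flats, z up the axis. A tooth points along +x.
- tester: Mesh tester: fixed grey stand, origin under its middle, with an aluminium deck, 180 mm wide and 150 mm long, that slopes 30 degrees and faces the robot. The brass master gear turns on a post square to the deck; the deck runs 100 mm down the slope and 50 mm up it from the post. The side down the slope from the master is free.
- master_post (a point): Fixed point on the master gear's axis, 44 mm off the deck: as high as the grip point of a gear whose toothed disc stands level with the master's. x points up the slope, y to the left along the deck, z off the deck along the master's axis.
- master_mark (a point): Red dot on the master gear's dark hub, 12.5 mm from its axis, 22 mm off the deck; it turns with the master. The toothed ring is clamped to the hub at an angle to the dot that differs from time to time, so the teeth must be found by sight or touch.
- master: Master gear, origin on its axis at the deck: 10 teeth, 60 mm over the tips, toothed disc from 8 to 20 mm off the deck, hub 34 mm across and 22 mm high. It turns either way against a light drag (0.08 Nm). All teeth, here and on the gears: module 5 mm, 6 mm wide, flat tips, so tip against tip they block.
- tray_blue_in (a point): Blue plastic tray, fixed, 110 x 110 mm outside, 28 mm tall, walls 4 mm. This point is the centre of its inner floor (4 mm above the bench), x and y along its sides.
- tray_white_in (a point): White plastic tray, fixed, of the same size and make. This point is the centre of its inner floor.
- gear12: The twelve-tooth gear, 0.13 to 0.2 kg, origin at the centre of its underside. With the master it meshes, with 3 to 4 mm of play, at 55 to 58 mm between axes; their tips first touch at 65 mm.
- gear8: The eight-tooth gear, origin at the centre of its underside.
- reagent: Bystander: amber reagent bottle, 60 mm across, 150 mm tall; origin at the centre of its underside.
- jar: Bystander: small glass jar, 56 mm across, 60 mm tall; origin at the centre of its underside.
- beaker: Bystander: clear plastic cup, 70 mm across, 90 mm tall; origin at the centre of its underside.
- driver: Bystander: screwdriver lying on the bench.
- weight: Bystander: steel calibration weight, 44 mm across, 45 mm tall; origin at the centre of its underside.
Mind the look-alikes: they are no part of the job. Of the things like the tester, leave any that is orange; of the rest the smaller one is meant.

How it is judged:
By the outcome, as a careful person would: the job done as asked, in the order asked, and still so for the second after the job is handed in, with the robot touching nothing.
It also fails if it takes over 67 s, if anything falls off the work surface, if the arm or the gripper's body presses on something with over 40 N, if the wrist force passes 120 N, or if a joint passes its speed limit or range.

ROBOT

A 6-joint arm with a two-finger parallel gripper is mounted at the origin on the work surface. World frame = base frame: x ahead of the robot, y to its left, z up, the work surface at z = 0. Lengths are in m, angles in degrees, forces in N, time in s.
With the tool pointing down it reaches from about 0.3 to 0.75 m from the base axis. Payload 8.5 kg.
Tool frame: the origin (TCP) lies at the very end of the fingers, on their centre line; the grasp point (between the pads) lies 19 mm behind it (env.pinch_z is the distance from the TCP to the grasp point, in m); z points along the fingers, y is the line along which they close (so a half turn about z gives the same grasp; the last joint's range is limited). The gripper opens to 85 mm and grips with 20 to 120 N. Pads are 22 mm wide; open, the fingers measure 114 mm over their backs; the gripper's body (76 mm by 85 mm) begins 54 mm behind the grasp point. The pads swing forward as they close: fully open they stand 13 mm farther back than shut.
Start: joints at [-76.163, 21.807, 74.336, -0, 83.858, -12.336], TCP at [0.243, -0.494, 0.231] pointing down, gripper open.
Joint ranges: [-178.18, 178.18], [-50.72, 133.34], [12.68, 142.11], [-81.47, 261.47], [9.98, 163.14], [-165.26, 165.26]. Speed limits (degrees/s): [136.94, 136.94, 180, 180, 180, 180].

INTERFACE

Orientations are given as a 3x3 rotation matrix whose columns are the frame's x, y, z axes.
In Python, from rig import env, viewer gives the robot as it stands.
- The arm moves only by the tool drive_tool, never from a script. Its argument "series" is a list of rows, each a list of 3 entries, a list of its own where there are three numbers: the shift along the tool's x, y, z in m, then the turn about the tool's z in degrees, then the finger opening in m, from 0 to 0.0854. A call has 1 to 20 rows; each row is the pose to reach, as a shift and turn from the pose commanded when the call began, along the tool's axes at that moment; what a row does not reach only later rows make up. A row lasts 1/10 s, in which the tool goes at most 50 mm and 8.59 degrees, less where a joint would pass 70% of its speed; a pose out of reach is approached as far as the arm can. A call with a gripper value outside its range is refused whole. The fingers move at their own pace and stop on an object; "newtons" is the grip in N (left out, the last holds). Time passes only in rows, so rows that repeat a pose let the fingers close. It gives the time, the measured TCP pose, the force, the opening and the grip force at its end, in the units of the state.
- env.observe(): the state, without advancing time (a new reading comes with each control period).
- viewer.get_image(name): name is "scene" or "top" or "wrist"; returns a dict with "img" (480x640x3 uint8, red, green, blue), "depth" (480x640 float32, m along the optical axis (not along the pixel's ray), 0 where there is no reading), "camera_matrix" (3x3 intrinsics, pixels), "rvec" (rotation vector, rad) and "tvec" (3), from world to camera coordinates, as OpenCV has them. Camera axes: x right, y down, z forward; pixel columns grow to the right and rows downward; lengths in m; the calibration is good to about 2 mm. The wrist camera is an equidistant fisheye: a pixel r from the principal point sees the ray r / f radians off the axis. A picture is of the moment at which its call begins.
- env.close_job(): hands the job in; it is judged then, once.
The state is a dict: "time_s": time; "q": joint angles; "qvel": joint speeds; "joint_efforts": joint torques, N m; "position": TCP position; "tool_rot": TCP orientation; "ft_force": force on the tool from outside, world axes, zero at the start; "wrist_torque": the same for the moment, N m; "grip_width": finger opening in m; "gripper_force": force on a finger pad.
Only numpy, scipy, OpenCV 4.12 (cv2) and the standard library are available. Lean on these libraries where they do the work, as an engineer would, in place of code of your own. Each camera call takes 0.05 s, during which the arm holds its last target. There are 200 camera calls.

## Working session

There is one attempt and no reset: what is moved stays moved. The work goes in short steps, Python scripts to look and compute and a tool call to move; the robot and the scene stay as the last step left them, time stands still between calls to the robot, and variables do not carry over. Pictures are saved under pics/ and viewed, at most 13 in all, crops included, and the job is handed in when it is done.

Besides the shell and the picture viewer there is one more tool, called after "Call:" in YAML: its name, and indented under it one key for each argument. drive_tool: Moves the arm, as the interface text tells. Its arguments: {"type":"object","properties":{"series":{"type":"array"},"newtons":{"type":"number"}},"required":["series"]}

```bash
ls; mkdir -p pics; cat > h.py <<'E'
import numpy as np, cv2
from rig import env, viewer
def shot(n):
    d=viewer.get_image(n); np.savez(f'{n}.npz',**d)
    return d
def load(n): return dict(np.load(f'{n}.npz'))
def cam(d):
    R=cv2.Rodrigues(np.array(d['rvec'],float))[0]; t=np.array(d['tvec'],float).reshape(3)
    return R,t,-R.T@t
def ray(d,uv,fish=False):
    R,t,c=cam(d);K=d['camera_matrix'];uv=np.atleast_2d(np.array(uv,float))
    x=(uv[:,0]-K[0,2])/K[0,0];y=(uv[:,1]-K[1,2])/K[1,1]
    if fish:
        r=np.hypot(x,y)+1e-12;v=np.c_[np.sin(r)*x/r,np.sin(r)*y/r,np.cos(r)]
    else: v=np.c_[x,y,np.ones_like(x)]
    return c,v@R
def onplane(d,uv,p0,n,fish=False):
    c,v=ray(d,uv,fish);n=np.array(n,float)
    s=((np.array(p0)-c)@n)/(v@n)
    return c+v*s[:,None]
def onz(d,uv,z,fish=False): return onplane(d,uv,[0,0,z],[0,0,1],fish)
def proj(d,P,fish=False):
    R,t,c=cam(d);K=d['camera_matrix'];q=np.atleast_2d(P)@R.T+t
    if fish:
        r=np.hypot(q[:,0],q[:,1]);th=np.arctan2(r,q[:,2]);q=np.c_[q[:,:2]/(r[:,None]+1e-12)*th[:,None]]
        return np.c_[q[:,0]*K[0,0]+K[0,2],q[:,1]*K[1,1]+K[1,2]]
    return np.c_[q[:,0]/q[:,2]*K[0,0]+K[0,2],q[:,1]/q[:,2]*K[1,1]+K[1,2]]
def cloud(d):
    K=d['camera_matrix'];R,t,c=cam(d);z=d['depth']
    v,u=np.mgrid[:z.shape[0],:z.shape[1]]
    P=np.stack([(u-K[0,2])/K[0,0]*z,(v-K[1,2])/K[1,1]*z,z],-1)
    return (P-t)@R
def save(d,name,box=None,s=1):
    im=d['img']
    if box: im=im[box[1]:box[3],box[0]:box[2]]
    cv2.imwrite(f'pics/{name}.png',cv2.resize(im,None,fx=s,fy=s,interpolation=cv2.INTER_CUBIC)[:,:,::-1])
E
python3 - <<'E'
from h import *
for n in ['top','scene']:
    d=shot(n);save(d,n+'0');print(n,d['camera_matrix'].tolist(),cam(d)[2],cam(d)[0].round(3).tolist())
print(env.observe()); print(env.pinch_z)
E
```

```text
pics
top [[485.9416654215662, 0.0, 319.34606725767014], [0.0, 485.9416654215662, 243.0594639772409], [0.0, 0.0, 1.0]] [0.22704194 0.04561619 1.41406502] [[0.017, -1.0, 0.025], [-0.984, -0.021, -0.178], [0.178, -0.022, -0.984]]
scene [[486.1330681900335, 0.0, 318.6471912077768], [0.0, 486.1330681900335, 240.6691041743509], [0.0, 0.0, 1.0]] [1.31095538 0.32410095 0.87343205] [[-0.344, 0.939, 0.005], [0.624, 0.232, -0.746], [-0.702, -0.253, -0.665]]
{'time_s': 0.1, 'q': array([-7.61645205e+01,  2.18398227e+01,  7.43792032e+01, -1.29369898e-03,
        8.38595809e+01, -1.23364067e+01]), 'qvel': array([-0.01021728, -0.05180352, -0.12317896, -0.11884355, -0.00855464,
        0.13848044]), 'joint_efforts': array([ 5.25027746e-03, -4.49216223e+01, -2.31657028e+01, -1.04278570e-04,
        3.65873129e-03,  1.10072101e-06]), 'position': array([ 0.24250845, -0.49335436,  0.2307554 ]), 'tool_rot': array([[ 8.97473875e-01,  4.41067480e-01, -3.49878645e-04],
       [ 4.41067536e-01, -8.97472935e-01,  1.32677333e-03],
       [ 2.71189956e-04, -1.34506452e-03, -9.99999059e-01]]), 'ft_force': array([-0.2424076 , -0.57296452,  0.53367479]), 'wrist_torque': array([-0.03122746, -0.06672432,  0.03110777]), 'gripper_force': 0.0, 'grip_width': 0.08559169744151489}
0.0187
```

View pics/top0.png

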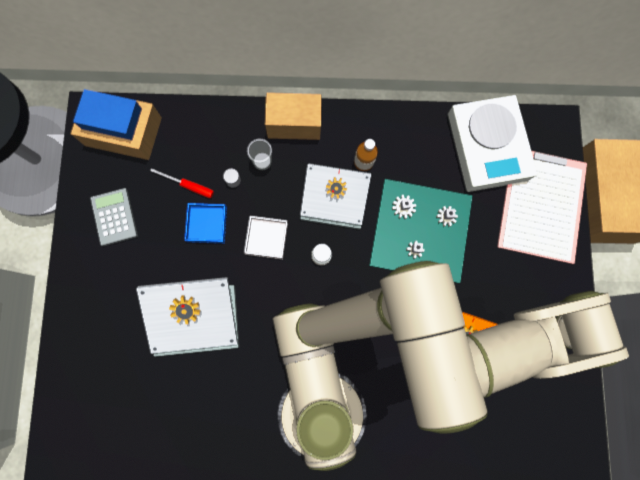

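View pics/scene0.png

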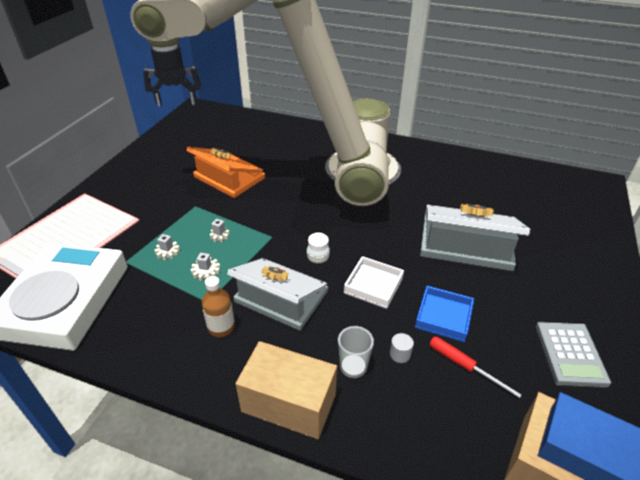

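The top view shows the three gears on the mat at about (404,206) for the 12-tooth, (447,215) for the 10-tooth and (416,249) for the 8-tooth. The small grey tester has its master at (336,188), the white tray is at (266,237), blue at (205,222) and the jar at (321,254). The scene view shows the same layout, with the tester's deck sloping toward the robot.

```bash
python3 - <<'E'
from h import *
d=load('top');im=d['img'];P=cloud(d)
hsv=cv2.cvtColor(im,cv2.COLOR_RGB2HSV)
# gears: white pixels in mat region, by height
ok=d['depth']>0
m=(P[...,2]>.043)&(P[...,2]<.062)&ok
m[:,:380]=0;m[:190]=0;m[265:]=0;m[:,470:]=0
n,l,st,ce=cv2.connectedComponentsWithStats(m.astype(np.uint8))
for i in range(1,n):
    if st[i,4]>10: print('boss',ce[i],st[i,4],onz(d,ce[i],.053), P[l==i].mean(0))
m=(P[...,2]>.012)&(P[...,2]<.062)&ok
m[:,:380]=0;m[:190]=0;m[265:]=0;m[:,470:]=0
n,l,st,ce=cv2.connectedComponentsWithStats(m.astype(np.uint8))
for i in range(1,n):
    if st[i,4]>10: print('gear',ce[i],st[i,4],P[l==i].mean(0))
for nm,u,v,a in [('blue',205,222,30),('white',266,237,30)]:
    box=np.zeros(m.shape,bool);box[v-a:v+a,u-a:u+a]=1
    mm=box&((hsv[...,1]>150)&(hsv[...,2]>80) if nm=='blue' else (im.min(-1)>120))
    c=max(cv2.findContours(mm.astype(np.uint8),0,2)[0],key=cv2.contourArea)
    Q=onz(d,c[:,0],.028)[:,:2].astype(np.float32);print(nm,cv2.minAreaRect(Q),len(c))
# tester deck plane
box=np.zeros(m.shape,bool);box[168:225,305:368]=1
mm=box&ok&(im.min(-1)>130)&(P[...,2]>.03)
X=P[mm]
for _ in range(4):
    c=X.mean(0);u,s,vt=np.linalg.svd(X-c,full_matrices=False);nn=vt[2]*np.sign(vt[2][2]);r=(X-c)@nn;X=X[abs(r)<max(2*r.std(),.001)]
print('deck',c,nn,np.degrees(np.arccos(nn[2])),r.std(),len(X), 'az',np.degrees(np.arctan2(nn[1],nn[0])))
cc=max(cv2.findContours(cv2.morphologyEx(mm.astype(np.uint8),3,np.ones((9,9))),0,2)[0],key=cv2.contourArea)
print(onplane(d,cv2.boxPoints(cv2.minAreaRect(cc)),c,nn))
y=box&(hsv[...,0]>8)&(hsv[...,0]<30)&(hsv[...,1]>110)
y[:,:320]=0;y[:,352:]=0;y[210:]=0;y[:178]=0
yc=np.argwhere(y)[:,::-1].astype(float);print('master px',len(yc))
Q=onplane(d,yc,c+nn*.020,nn);print('master mean',Q.mean(0),cv2.minEnclosingCircle(yc.astype(np.float32)))
save(d,'topc',(290,140,490,290),4)
E
```

```text
boss [406.22368421 203.77631579] 76 [[ 0.59486379 -0.23516164  0.053     ]] [ 0.59508894 -0.23532487  0.05219653]
boss [450.025 213.275] 80 [[ 0.56941664 -0.36232854  0.053     ]] [ 0.56966457 -0.36261397  0.05203887]
boss [417.87804878 247.59756098] 82 [[ 0.46643885 -0.26663208  0.053     ]] [ 0.46643508 -0.26662014  0.05304658]
gear [403.95098039 206.70261438] 306 [ 0.59253949 -0.23341396  0.02793256]
gear [447.1787234  215.79148936] 235 [ 0.56700316 -0.36005998  0.03140127]
gear [415.49404762 249.125     ] 168 [ 0.46458344 -0.26320295  0.03702728]
blue ((0.532669186592102, 0.3470625579357147), (0.1176844909787178, 0.11871850490570068), 89.47639465332031) 46
white ((0.49393653869628906, 0.17106884717941284), (0.11321195214986801, 0.11464153975248337), 83.68185424804688) 50
deck [ 0.60964643 -0.02844993  0.07216526] [-0.49451171  0.0711051   0.8662576 ] 29.973381217952678 0.0022251384166010017 2488 az 171.8176079763142
[[ 0.55916222  0.0738044   0.0349525 ]
 [ 0.68900448  0.05291892  0.11078858]
 [ 0.66422293 -0.12266075  0.11105391]
 [ 0.53353506 -0.10834759  0.03527458]]
master px 134
master mean [ 0.62420345 -0.02664659  0.10341508] ((335.8364562988281, 187.7056121826172), 10.301240921020508)
```

View pics/topc.png

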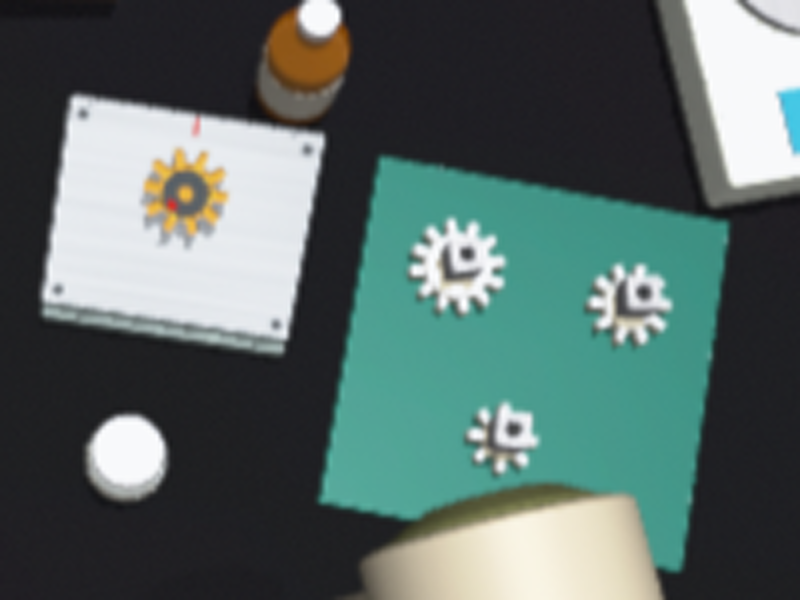

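Call:
drive_tool:
  series:
    - [[0.365,-0.092,0.0],0,0.0854]
    - [[0.365,-0.092,0.0],0,0.0854]
    - [[0.365,-0.092,0.0],0,0.0854]
    - [[0.365,-0.092,0.0],0,0.0854]
    - [[0.365,-0.092,0.0],0,0.0854]
    - [[0.365,-0.092,0.0],0,0.0854]
    - [[0.365,-0.092,0.0],0,0.0854]
    - [[0.365,-0.092,0.0],0,0.0854]
    - [[0.365,-0.092,0.0],0,0.0854]
    - [[0.365,-0.092,0.0],0,0.0854]

```text
time_s: 1.1
position: [0.5295, -0.2498, 0.2308]
tool_rot: [[0.897, 0.442, -0.001], [0.442, -0.897, 0.0], [-0.001, -0.001, -1.0]]
ft_force: [-0.1, 0.2, 0.2]
grip_width: 0.0851
gripper_force: 0.0
```

```bash
python3 - <<'E'
from h import *
d=shot('wrist');save(d,'w1');print(d['camera_matrix'].tolist(),cam(d)[2],cam(d)[0].round(3).tolist())
s=env.observe();print(s['position'],s['time_s'],s['tool_rot'].round(4).tolist(),s['ft_force'])
for p in [(.594,-.234,.053),(.466,-.266,.053),(.569,-.362,.053)]: print(proj(d,p,True))
E
```

```text
[[371.64829954431775, 0.0, 316.52226856293373], [0.0, 371.64829954431775, 240.15775231726607], [0.0, 0.0, 1.0]] [ 0.59624175 -0.21751453  0.37382515] [[0.442, -0.897, -0.001], [-0.857, -0.423, 0.294], [-0.264, -0.129, -0.956]]
[ 0.52907976 -0.25041433  0.23102568] 1.15 [[0.8976, 0.4408, -0.0007], [0.4408, -0.8976, 0.0002], [-0.0006, -0.0005, -1.0]] [-0.88480188 -0.64837152 -0.47826617]
[[333.20399964 140.24334552]]
[[302.00065243 280.60355972]]
[[443.25472782 229.69927334]]
```

View pics/w1.png

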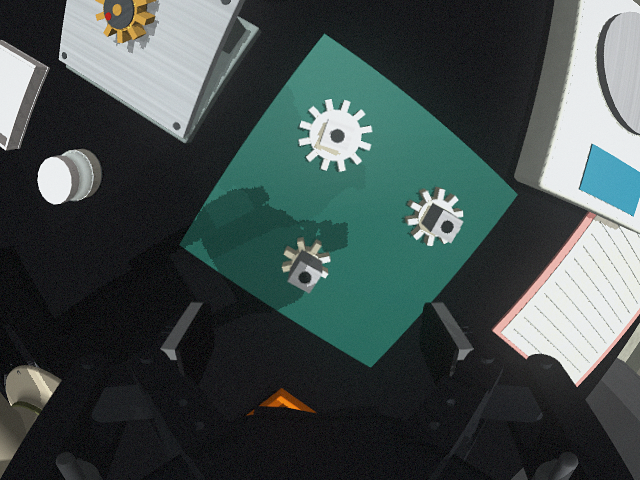

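The wrist view shows the boss dots at about (337,136) for the 12-tooth, (305,278) for the 8-tooth and (444,227) for the 10-tooth. The brass master is at (125,15).

```bash
cat >> h.py <<'E'
def fcloud(d):
    z=d['depth'];v,u=np.mgrid[:z.shape[0],:z.shape[1]]
    K=d['camera_matrix'];R,t,c=cam(d)
    uv=np.c_[u.ravel(),v.ravel()].astype(float);_,w=ray(d,uv,True)
    wz=w@R[2]
    return (c+w*(z.ravel()/np.maximum(wz,1e-3))[:,None]).reshape(z.shape+(3,))
def bosses(d,box=(170,80,530,360),z0=.053):
    P=fcloud(d);m=(abs(P[...,2]-z0)<.006)&(d['depth']>0)
    b=np.zeros_like(m);b[box[1]:box[3],box[0]:box[2]]=1
    n,l,st,ce=cv2.connectedComponentsWithStats(cv2.morphologyEx((m&b).astype(np.uint8),2,np.ones((3,3))))
    out=[]
    for i in range(1,n):
        if st[i,4]<150: continue
        c=cv2.findContours((l==i).astype(np.uint8),0,1)[0][0][:,0]
        Q=onz(d,c,z0,True)[:,:2].astype(np.float32)
        r=cv2.minAreaRect((Q*1000).astype(np.float32))
        # dark dot
        g=d['img'].max(-1);x,y,w,h=st[i,:4];cx,cy=ce[i].round().astype(int)
        sub=np.zeros_like(m);sub[cy-9:cy+10,cx-9:cx+10]=1;dot=np.argwhere(sub&(g<70)&(l>=0))[:,::-1]
        dd=onz(d,dot.mean(0),z0,True)[0] if len(dot)else None
        out.append((ce[i].round(1),st[i,4],r,dot.mean(0) if len(dot) else 0,dd,P[l==i].mean(0)))
    return out
E
python3 - <<'E'
from h import *
d=load('wrist')
for o in bosses(d): print(*o,sep='\n  ')
# yaw from teeth, 12 & 10 gears
im=d['img'].astype(int);P=fcloud(d)
from scipy.optimize import minimize
for name,n,px,rt in [('12',12,(337,136),35),('8',8,(305,278),25),('10',10,(444,227),30)]:
    c=onz(d,px,.053,True)[0]
    for r in (rt-2,rt-4):
        th=np.radians(np.arange(0,360,.5));Q=np.c_[c[0]+r/1e3*np.cos(th),c[1]+r/1e3*np.sin(th),0*th+.019]
        uv=proj(d,Q,True).astype(np.float32)
        s=cv2.remap(d['img'][...,0],uv[:,0],uv[:,1],1).astype(float).ravel()
        s=(s>90)*1.
        f=(s*np.exp(-1j*n*th)).mean();print(name,r,'tooth ang',-np.degrees(np.angle(f))/n*-1 , 'amp',abs(f), 'duty',s.mean())
E
```

```text
[183.1 102.5]
  601
  ((569.9785766601562, -98.34137725830078), (25.34686851501465, 33.28761672973633), 9.038790702819824)
  0
  None
  [ 0.56957918 -0.09877512  0.05312819]
[336.6 135.6]
  765
  ((599.2958374023438, -234.65353393554688), (24.538969039916992, 24.321258544921875), 8.561541557312012)
  [336.  132.5]
  [ 0.60106139 -0.23314236  0.053     ]
  [ 0.59890549 -0.23479746  0.0535441 ]
[445.6 225.6]
  664
  ((573.523681640625, -362.1942138671875), (24.846588134765625, 27.103225708007812), 0.1632651537656784)
  [446.63207547 226.32075472]
  [ 0.57331109 -0.36331532  0.053     ]
  [ 0.5734684  -0.36205456  0.05310904]
[305.  275.7]
  681
  ((471.4978332519531, -266.3090515136719), (25.34625816345215, 27.15357208251953), 84.86149597167969)
  [304.51886792 277.12264151]
  [ 0.47025556 -0.26658631  0.053     ]
  [ 0.47180294 -0.26630048  0.05319493]
12 33 tooth ang -7.7317783104346836 amp 0.3082974143494215 duty 0.43194444444444446
12 31 tooth ang -7.625774421760199 amp 0.3129265012818537 duty 0.46111111111111114
8 23 tooth ang 5.842016953019763 amp 0.18784074447023538 duty 0.5875
8 21 tooth ang 4.102251444171503 amp 0.13600566961912794 duty 0.6861111111111111
10 28 tooth ang -17.32834930544022 amp 0.18143975004486404 duty 0.575
10 26 tooth ang -16.692765743576555 amp 0.17539085437442511 duty 0.6486111111111111
```

Call:
drive_tool:
  series:
    - [[-0.0595,-0.0113,0.05],8,0.0854]
    - [[-0.0595,-0.0113,0.1],16,0.07]
    - [[-0.0595,-0.0113,0.11],24,0.06]
    - [[-0.0595,-0.0113,0.11],31.3,0.055]
    - [[-0.0595,-0.0113,0.11],31.3,0.055]
    - [[-0.0595,-0.0113,0.11],31.3,0.055]

```text
time_s: 1.75
position: [0.471, -0.267, 0.1219]
tool_rot: [[0.996, -0.087, 0.001], [-0.087, -0.996, -0.001], [0.001, 0.001, -1.0]]
ft_force: [-0.4, -0.3, 0.2]
grip_width: 0.0551
gripper_force: 0.0
```

```bash
python3 - <<'E'
from h import *
d=shot('wrist');s=env.observe();print(s['position'],s['q'].round(1),np.degrees(np.arctan2(s['tool_rot'][1,0],s['tool_rot'][0,0])))
for o in bosses(d,(0,0,640,480)): print(*o,sep='\n  ')
save(d,'w2')
E
```

```text
[ 0.4711638  -0.26688017  0.1220729 ] [-42.1  27.   85.5  -0.   67.4  52.9] -5.00079363791489
[59.5 30.8]
  419
  ((642.0826416015625, -110.381591796875), (10.903075218200684, 32.189064025878906), 80.67428588867188)
  [60. 31.]
  [ 0.64087021 -0.11050791  0.053     ]
  [ 0.64120036 -0.11007619  0.05307414]
[240.4  46.4]
  1737
  ((598.5692749023438, -235.4611053466797), (25.858034133911133, 24.71518898010254), 7.6730217933654785)
  [249.  42.]
  [ 0.60036332 -0.24071556  0.053     ]
  [ 0.59847217 -0.23561049  0.05332625]
[461.7  76.2]
  1589
  ((573.25341796875, -362.5472412109375), (26.24346351623535, 24.557117462158203), 89.7240982055664)
  [466.11111111  73.55555556]
  [ 0.57482173 -0.3652613   0.053     ]
  [ 0.57312316 -0.36227964  0.05320021]
[ 38.2 136.6]
  2063
  ((579.2625732421875, -77.80601501464844), (75.6706771850586, 36.21622848510742), 82.79383087158203)
  0
  None
  [ 0.57185381 -0.08207392  0.05290009]
[314.6 254.2]
  1609
  ((471.3531799316406, -266.6966857910156), (24.02254867553711, 25.852405548095703), 84.09735107421875)
  [314.43722944 256.18614719]
  [ 0.47030249 -0.2663909   0.053     ]
  [ 0.47161858 -0.26660994  0.05339917]
[ 13.6 296.8]
  486
  ((451.0853576660156, -10.835283279418945), (46.751102447509766, 23.162067413330078), 4.131285667419434)
  0
  None
  [ 0.45298697 -0.01168121  0.05304713]
[470.5 453. ]
  281
  ((264.9121398925781, -391.79864501953125), (45.64232635498047, 11.580318450927734), 71.44767761230469)
  [462.8125 460.9375]
  [ 0.25504595 -0.38506201  0.053     ]
  [ 0.26478198 -0.39132036  0.05278136]
```

View pics/w2.png

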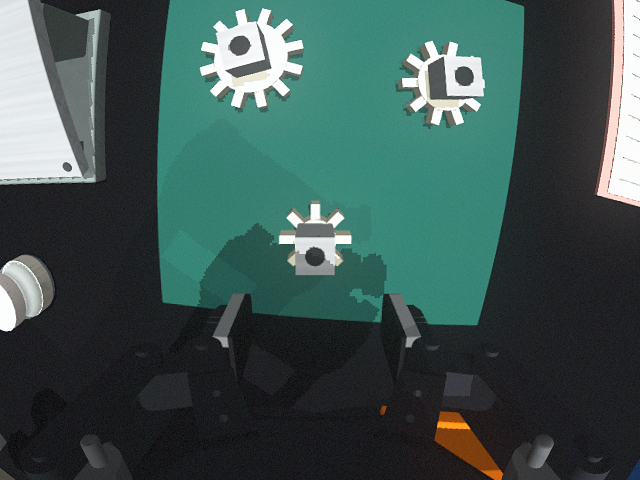

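The view confirms that the tool is centred and squared over the 8-tooth gear, whose boss is at (315,254) between the fingers.

Call:
drive_tool:
  series:
    - [[0.0,0.0,0.05],0,0.055]
    - [[0.0,0.0,0.09],0,0.055]
    - [[0.0,0.0,0.099],0,0.055]
    - [[0.0,0.0,0.099],0,0.02]
    - [[0.0,0.0,0.099],0,0.015]
    - [[0.0,0.0,0.099],0,0.015]
    - [[0.0,0.0,0.099],0,0.015]
    - [[0.0,0.0,0.099],0,0.015]
    - [[0.0,0.0,0.099],0,0.015]
    - [[0.0,0.0,0.07],0,0.015]
    - [[0.0,0.0,0.03],0,0.015]
    - [[0.0,0.0,-0.02],0,0.015]
    - [[0.0,0.0,-0.07],0,0.015]
    - [[0.0,0.0,-0.08],0,0.015]
  newtons: 40

```text
time_s: 3.2
position: [0.4726, -0.2672, 0.208]
tool_rot: [[0.996, -0.089, 0.009], [-0.089, -0.996, -0.008], [0.009, 0.007, -1.0]]
ft_force: [0.4, -0.4, -1.6]
grip_width: 0.0234
gripper_force: 39.7
```

Call:
drive_tool:
  series:
    - [[-0.02,-0.317,-0.03],0,0.015]
    - [[-0.02,-0.317,-0.03],0,0.015]
    - [[-0.02,-0.317,-0.03],0,0.015]
    - [[-0.02,-0.317,-0.03],0,0.015]
    - [[-0.02,-0.317,-0.03],0,0.015]
    - [[-0.02,-0.317,-0.03],0,0.015]
    - [[-0.02,-0.317,-0.03],0,0.015]
    - [[-0.02,-0.317,-0.03],0,0.015]

```text
time_s: 4.0
position: [0.4791, 0.0538, 0.2317]
tool_rot: [[0.996, -0.085, 0.001], [-0.085, -0.996, 0.0], [0.001, -0.0, -1.0]]
ft_force: [-0.3, -1.2, -1.6]
grip_width: 0.0236
gripper_force: 39.9
```

```bash
python3 - <<'E'
from h import *
d=shot('wrist');s=env.observe();print(s['position'],s['time_s'],s['ft_force'])
save(d,'w3')
im=d['img']
for p in [(.494,.171,.028),(.533,.347,.028),(.624,-.027,.103)]: print(proj(d,p,True))
P=fcloud(d);ok=d['depth']>0
hsv=cv2.cvtColor(im,cv2.COLOR_RGB2HSV)
m=ok&(abs(P[...,0]-.495)<.09)&(abs(P[...,1]-.171)<.09)&(P[...,2]>.022)&(P[...,2]<.034)&(im.min(-1)>100)
Q=P[m][:,:2];r=cv2.minAreaRect((Q*1000).astype(np.float32));print('white',r,m.sum())
m=ok&(abs(P[...,0]-.535)<.09)&(abs(P[...,1]-.347)<.09)&(P[...,2]>.022)&(P[...,2]<.034)
if m.sum()>20:print('blue',cv2.minAreaRect((P[m][:,:2]*1000).astype(np.float32)),m.sum())
# deck
m=ok&(im.min(-1)>120)&(abs(P[...,0]-.62)<.09)&(abs(P[...,1]+.03)<.1)&(P[...,2]>.035)&(P[...,2]<.13)
X=P[m]
for _ in range(5):
    c=X.mean(0);u,sv,vt=np.linalg.svd(X-c,full_matrices=False);n=vt[2]*np.sign(vt[2][2]);rr=(X-c)@n;X=X[abs(rr)<max(2*rr.std(),.001)]
print('deck',c,n,np.degrees(np.arccos(n[2])),rr.std(),len(X),'az',np.degrees(np.arctan2(n[1],n[0])))
np.savez('deck.npz',c=c,n=n)
E
```

```text
[0.47925221 0.0522447  0.23140326] 4.05 [-0.08595696 -0.19507218 -1.39044859]
[[196.14571757 204.48635471]]
[[ 53.80112133 188.90419913]]
[[408.74139072  31.2678447 ]]
white ((496.8438415527344, 171.65325927734375), (111.3476333618164, 110.61454010009766), 83.7537612915039) 2078
blue ((552.832275390625, 348.3700256347656), (112.27372741699219, 144.32473754882812), 88.97892761230469) 1601
deck [ 0.6015574  -0.02276647  0.06591861] [-0.49490945  0.06904014  0.86619749] 29.98027437259879 0.0005998949717994008 21123 az 172.05845770893134
```

View pics/w3.png

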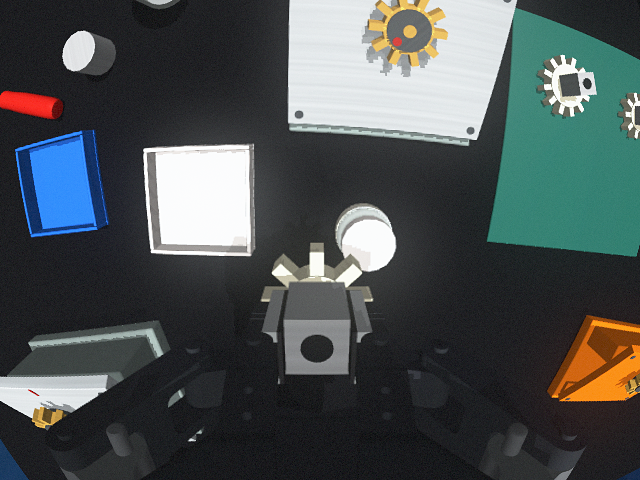

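The wrist view shows the white tray centred at (200,200), the blue tray at (62,183), and the master at (408,30) with its red dot at (397,42). The 8-tooth gear is held square.

Call:
drive_tool:
  series:
    - [[0.0074,-0.05,0.0],0,0.015]
    - [[0.0074,-0.1,0.02],0,0.015]
    - [[0.0074,-0.12,0.06],0,0.015]
    - [[0.0074,-0.12,0.11],0,0.015]
    - [[0.0074,-0.12,0.16],0,0.015]
    - [[0.0074,-0.12,0.19],0,0.015]
    - [[0.0074,-0.12,0.2],0,0.015]
    - [[0.0074,-0.12,0.204],0,0.015]
    - [[0.0074,-0.12,0.206],0,0.015]
    - [[0.0074,-0.12,0.2068],0,0.015]
    - [[0.0074,-0.12,0.2075],0,0.015]

```text
time_s: 5.15
position: [0.4985, 0.1702, 0.0254]
tool_rot: [[0.996, -0.089, 0.003], [-0.089, -0.996, 0.0], [0.003, -0.0, -1.0]]
ft_force: [-3.4, -1.2, 11.1]
grip_width: 0.0232
gripper_force: 41.8
```

```bash
python3 - <<'E'
from h import *
d=load('wrist');D=np.load('deck.npz');c,n=D['c'],D['n']
hsv=cv2.cvtColor(d['img'],cv2.COLOR_RGB2HSV)
m=(hsv[...,0]>12)&(hsv[...,0]<32)&(hsv[...,1]>110)&(hsv[...,2]>90)
m[:,:350]=0;m[:,460:]=0;m[90:]=0
px=np.argwhere(m)[:,::-1]
Q=onplane(d,px,c+n*.020,n,True)
e1=np.array([0,0,1])-n*n[2];e1/=np.linalg.norm(e1);e2=np.cross(n,e1)
print('upslope',e1,'left',e2)
# gold cap of post at centre & hub; fit circle to tip points
uv=np.c_[(Q-c)@e1,(Q-c)@e2]*1000
cc,r=cv2.minEnclosingCircle(uv.astype(np.float32));print('circ',cc,r)
# dark hub centroid at 22mm
g=(hsv[...,1]<90)&(hsv[...,2]<120)&(hsv[...,2]>20)
h=cv2.convexHull(px.astype(np.int32));hm=np.zeros(m.shape,np.uint8);cv2.fillConvexPoly(hm,h,1)
n_,l,st,ce=cv2.connectedComponentsWithStats((g&(hm>0)).astype(np.uint8))
i=1+np.argmax(st[1:,4]);k=np.argwhere(l==i)[:,::-1]
ch=cv2.convexHull(k.astype(np.int32))[:,0]
H=onplane(d,ch,c+n*.022,n,True);hv=np.c_[(H-c)@e1,(H-c)@e2]*1000
el=cv2.fitEllipse(hv.astype(np.float32));print('hub',el,len(k))
for ctr in (np.array(cc),np.array(el[0])):
  M=c+n*.02+(ctr[0]*e1+ctr[1]*e2)/1000;print('master@20',M)
  for rad in (24,26,28):
    th=np.radians(np.arange(0,360,.5));T=M+rad/1e3*(np.cos(th)[:,None]*e1+np.sin(th)[:,None]*e2)
    q=proj(d,T,True).astype(np.float32);s=cv2.remap(m.astype(np.float32),q[:,0],q[:,1],1).ravel()
    f=(s*np.exp(-1j*10*th)).mean();print(rad,'tooth phase from upslope ccw',-np.degrees(np.angle(f))/10,abs(f),s.mean())
E
```

```text
upslope [ 0.85789027 -0.11967617  0.49970182] left [0.13816268 0.99040955 0.        ]
circ (39.80498504638672, -0.26577648520469666) 30.835247039794922
hub ((39.081363677978516, -0.9125019907951355), (33.2070426940918, 33.69404983520508), 133.0487518310547) 1245
master@20 [ 0.6257708  -0.02641261  0.10313318]
24 tooth phase from upslope ccw -17.281677838950582 0.2754383601119003 0.4642429
26 tooth phase from upslope ccw -17.852458336063833 0.25905847823756334 0.4054674
28 tooth phase from upslope ccw -17.526661246102027 0.23967427438516276 0.34576824
master@20 [ 0.62506066 -0.02696653  0.10277159]
24 tooth phase from upslope ccw -17.264583824946335 0.2767326342220654 0.50559354
26 tooth phase from upslope ccw 17.957016367270175 0.24845473490838776 0.40488145
28 tooth phase from upslope ccw -17.815281779591146 0.23011045508484945 0.34528944
```

Call:
drive_tool:
  series:
    - [[0.0074,0.0,0.0],0,0.05]
    - [[0.0,0.0,0.0],0,0.05]
    - [[0.0,0.0,0.0],0,0.05]
    - [[0.0,0.0,-0.03],0,0.055]
    - [[0.0,0.0,-0.08],0,0.055]
    - [[0.0,0.0,-0.13],0,0.055]
    - [[0.0,0.0,-0.18],0,0.055]
    - [[0.03,0.06,-0.21],0,0.055]
    - [[0.136,0.395,-0.21],-13,0.055]
    - [[0.136,0.395,-0.21],-13,0.055]
    - [[0.136,0.395,-0.21],-13,0.055]
    - [[0.136,0.395,-0.21],-13,0.055]
    - [[0.136,0.395,-0.21],-13,0.055]
    - [[0.136,0.395,-0.21],-13,0.055]
    - [[0.136,0.395,-0.21],-13,0.055]
    - [[0.136,0.395,-0.21],-13,0.055]
    - [[0.136,0.395,-0.14],-13,0.055]
    - [[0.136,0.395,-0.1],-13,0.055]
    - [[0.136,0.395,-0.1],-13,0.055]

```text
time_s: 7.05
position: [0.5953, -0.234, 0.1183]
tool_rot: [[0.991, 0.137, -0.009], [0.137, -0.991, 0.006], [-0.008, -0.007, -1.0]]
ft_force: [0.7, -0.6, -0.4]
grip_width: 0.0547
gripper_force: 0.0
```

```bash
python3 - <<'E'
from h import *
d=shot('wrist');s=env.observe();print(s['position'],s['time_s'],np.degrees(np.arctan2(s['tool_rot'][1,0],s['tool_rot'][0,0])),s['q'].round(1))
for o in bosses(d,(200,150,440,400)): print(*o,sep='\n  ')
t=shot('top');P=cloud(t)
im=t['img'];hsv=cv2.cvtColor(im,cv2.COLOR_RGB2HSV)
m=(im.min(-1)>120);m[:,:240]=0;m[:,292:]=0;m[:212]=0;m[262:]=0
print('px',m.sum()); Q=P[(P[...,2]>.04)&(abs(P[...,0]-.49)<.05)&(abs(P[...,1]-.171)<.05)];print('boss8',Q.mean(0),len(Q))
E
```

```text
[ 0.59624673 -0.23433389  0.12002172] 7.1 7.871431523393269 [-32.   36.2  68.1   0.   76.2  50.1]
[319.  248.6]
  1632
  ((599.9304809570312, -234.83804321289062), (24.377229690551758, 24.075912475585938), 8.004077911376953)
  [319.27173913 250.19927536]
  [ 0.59912144 -0.23511972  0.053     ]
  [ 0.60017438 -0.23479293  0.05340396]
px 1595
boss8 [0.4925979  0.16845276 0.05308966] 82
```

Call:
drive_tool:
  series:
    - [[0.0033,0.0011,0.05],0,0.055]
    - [[0.0033,0.0011,0.085],0,0.055]
    - [[0.0033,0.0011,0.094],0,0.055]
    - [[0.0033,0.0011,0.094],0,0.055]
    - [[0.0033,0.0011,0.094],0,0.015]
    - [[0.0033,0.0011,0.094],0,0.015]
    - [[0.0033,0.0011,0.094],0,0.015]
    - [[0.0033,0.0011,0.094],0,0.015]
    - [[0.0033,0.0011,0.094],0,0.015]
    - [[0.0033,0.0011,0.094],0,0.015]
    - [[0.0033,0.0011,0.07],0,0.015]
    - [[0.0033,0.0011,0.03],0,0.015]
    - [[0.0033,0.0011,-0.02],0,0.015]
    - [[0.0033,0.0011,-0.07],0,0.015]
    - [[-0.0034,-0.03,-0.08],6,0.015]
    - [[-0.0034,-0.07,-0.08],12,0.015]
    - [[-0.0034,-0.12,-0.08],15.85,0.015]
    - [[-0.0034,-0.17,-0.08],15.85,0.015]
    - [[-0.0034,-0.2188,-0.08],15.85,0.015]
    - [[-0.0034,-0.2188,-0.08],15.85,0.015]
  newtons: 30

```text
time_s: 9.15
position: [0.5633, -0.0138, 0.2055]
tool_rot: [[0.991, -0.133, 0.001], [-0.133, -0.991, 0.001], [0.001, -0.001, -1.0]]
ft_force: [0.7, -1.6, -0.6]
grip_width: 0.0232
gripper_force: 30.2
```

```bash
python3 - <<'E'
from h import *
d=shot('wrist');s=env.observe();print(s['position'],s['time_s'],np.degrees(np.arctan2(s['tool_rot'][1,0],s['tool_rot'][0,0])),s['grip_width'],s['ft_force'],s['wrist_torque'])
save(d,'w4')
E
```

```text
[ 0.56407253 -0.01644044  0.20531365] 9.2 -7.740966593521818 0.023412124194238913 [ 0.04728064 -0.38667822 -0.89381731] [-0.02979434  0.01552976  0.00543614]
```

View pics/w4.png

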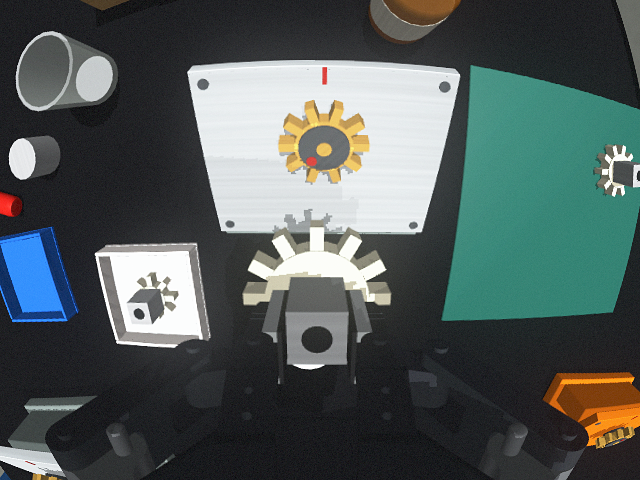

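The view shows the 8-tooth gear flat in the white tray at (150,297). The 12-tooth gear is held square, with a tooth up the slope at (316,238). The master is at (324,145), with a gap between its lower teeth at (310,178) and (336,178), which is what I want.

```bash
cat > mas.py <<'E'
from h import *
def master(d,box,verbose=True,deck=None):
    im=d['img'];P=fcloud(d);ok=d['depth']>0
    m=ok&(im.min(-1)>120)&(abs(P[...,0]-.62)<.09)&(abs(P[...,1]+.03)<.1)&(P[...,2]>.035)&(P[...,2]<.13)
    if deck is None:
        X=P[m]
        for _ in range(6):
            c=X.mean(0);n=np.linalg.svd(X-c,full_matrices=False)[2][2];n=n*np.sign(n[2]);rr=(X-c)@n;X=X[abs(rr)<max(2*rr.std(),.001)]
    else: c,n=deck
    e1=np.array([0,0,1])-n*n[2];e1/=np.linalg.norm(e1);e2=np.cross(n,e1)
    hsv=cv2.cvtColor(im,cv2.COLOR_RGB2HSV)
    g=(hsv[...,0]>12)&(hsv[...,0]<32)&(hsv[...,1]>110)&(hsv[...,2]>90)
    b=np.zeros_like(g);b[box[1]:box[3],box[0]:box[2]]=1;g&=b
    px=np.argwhere(g)[:,::-1]
    Q=onplane(d,px,c+n*.020,n,True);uv=np.c_[(Q-c)@e1,(Q-c)@e2]*1000
    cc,r=cv2.minEnclosingCircle(uv.astype(np.float32))
    M=c+(cc[0]*e1+cc[1]*e2)/1000
    ph=[]
    for rad in (24,26,28):
        th=np.radians(np.arange(0,360,.5));T=M+.02*n+rad/1e3*(np.cos(th)[:,None]*e1+np.sin(th)[:,None]*e2)
        q=proj(d,T,True).astype(np.float32);s=cv2.remap(g.astype(np.float32),q[:,0],q[:,1],1).ravel()
        ph.append(-np.degrees(np.angle((s*np.exp(-1j*10*th)).sum()))/10%36)
    red=(((hsv[...,0]<6)|(hsv[...,0]>174))&(hsv[...,1]>150)&(hsv[...,2]>90)&b)
    rp=np.argwhere(red)[:,::-1];ra=None
    if len(rp):
        q=onplane(d,rp.mean(0),c+n*.022,n,True)[0]-M;ra=(np.degrees(np.arctan2(q@e2,q@e1)),1000*np.hypot(q@e2,q@e1))
    return c,n,e1,e2,M,r,np.array(ph),ra
E
python3 - <<'E'
from mas import *
d=load('wrist');c,n,e1,e2,M,r,ph,ra=master(d,(270,90,380,190))
print('n',n,np.degrees(np.arctan2(-n[1],-n[0])),'M0',M,r,ph,'red',ra)
np.savez('deck.npz',c=c,n=n,M=M)
P=fcloud(d);hsv=cv2.cvtColor(d['img'],cv2.COLOR_RGB2HSV)
m=(abs(P[...,2]-.028)<.006)&(hsv[...,0]>100)&(hsv[...,0]<125)&(hsv[...,1]>130)&(P[...,1]>.25)&(P[...,1]<.45)
print('blue',cv2.minAreaRect((P[m][:,:2]*1000).astype(np.float32)),m.sum())
T=M-.044*e1;print('T',T)
E
```

```text
n [-0.49478627  0.06901166  0.86627013] -7.940258413905149 M0 [ 0.63726774 -0.02877443  0.08684556] 32.446712493896484 [18.56553438 18.40296776 18.77818184] red (np.float64(147.46883337800313), np.float64(14.801539124702712))
blue ((535.9570922851562, 348.21917724609375), (111.84033966064453, 110.55023956298828), 88.8902587890625) 1099
T [ 0.59951728 -0.02350908  0.06486422]
```

Call:
drive_tool:
  series:
    - [[0.0,0.0,0.04],0,0.015]
    - [[0.0,0.0,0.08],0,0.015]
    - [[0.0,0.0,0.1],0,0.015]
    - [[0.0,0.0,0.108],0,0.015]
    - [[0.0,0.0,0.108],0,0.015]
    - [[0.0,0.0,0.108],0,0.015]

```text
time_s: 9.8
position: [0.5654, -0.0197, 0.0973]
tool_rot: [[0.99, -0.139, 0.003], [-0.139, -0.99, -0.001], [0.003, 0.0, -1.0]]
ft_force: [0.5, -0.5, -2.1]
grip_width: 0.0235
gripper_force: 30.2
```

Call:
drive_tool:
  series:
    - [[-0.003,0.0,0.004],0,0.015]
    - [[-0.003,0.0,0.009],0,0.015]
    - [[-0.003,0.0,0.011],0,0.015]
    - [[-0.006,0.0,0.0135],0,0.015]
    - [[-0.009,0.0,0.016],0,0.015]
    - [[-0.011,0.0,0.0185],0,0.015]
    - [[-0.013,0.0,0.0205],0,0.015]
    - [[-0.015,0.0,0.023],0,0.015]
    - [[-0.017,0.0,0.025],0,0.015]
    - [[-0.017,0.0,0.025],0,0.015]

```text
time_s: 10.8
position: [0.5482, -0.0168, 0.0719]
tool_rot: [[0.99, -0.139, 0.003], [-0.139, -0.99, -0.001], [0.003, 0.0, -1.0]]
ft_force: [-2.3, 0.3, 5.0]
grip_width: 0.0232
gripper_force: 33.2
```

```bash
python3 - <<'E'
from h import *
d=shot('wrist');s=env.observe();print(s['position'],s['time_s'],s['ft_force'],s['wrist_torque'],s['grip_width'])
P=fcloud(d)
b=np.zeros((480,640),bool);b[200:400,230:410]=1
m=b&(d['depth']>0)&(P[...,2]>.085)&(P[...,2]<.16)&(d['img'].min(-1)>60)
c=np.r_[0.55,-.0175]
# boss top plane
bb=np.zeros_like(b);bb[300:380,280:355]=1
X=P[bb&m]
for _ in range(6):
    o=np.median(X,0);n=np.linalg.svd(X-X.mean(0),full_matrices=False)[2][2];n*=np.sign(n[2]);r=(X-X.mean(0))@n;X=X[abs(r)<max(1.5*r.std(),.0008)]
print('n',n,'tilt',np.degrees(np.arccos(n[2])),np.degrees(np.arctan2(-n[1],-n[0])),len(X),X.mean(0))
save(d,'w5',(120,0,520,480),1)
E
```

```text
[ 0.54823425 -0.016843    0.07188797] 10.85 [-2.40668125  0.78696299  5.69765354] [-0.02904126  0.04436147 -0.0195242 ] 0.023536502476279107
n [-0.32374649  0.04323748  0.9451554 ] tilt 19.063811154149235 -7.607038006067553 1799 [ 0.5443246  -0.01698209  0.09402081]
```

View pics/w5.png

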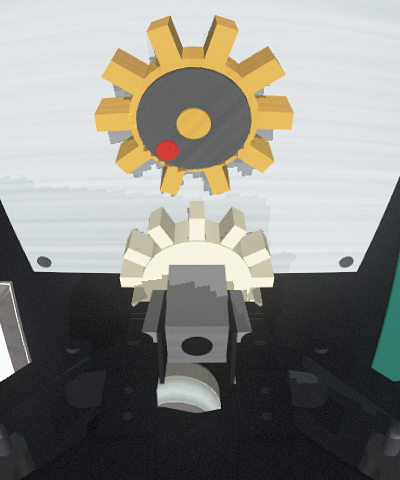

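The gear is tilting in the grip as planned, at 19° so far. The jar's lid is visible at (190,390), below the gripper and clear of it.

Call:
drive_tool:
  series:
    - [[-0.002,0.0,0.0025],0,0.015]
    - [[-0.0035,0.0,0.005],0,0.015]
    - [[-0.005,0.0,0.0075],0,0.015]
    - [[-0.006,0.0,0.0095],0,0.015]
    - [[-0.006,0.0,0.0105],0,0.015]
    - [[-0.006,0.0,0.0105],0,0.015]

```text
time_s: 11.45
position: [0.5436, -0.0162, 0.0648]
tool_rot: [[0.99, -0.138, 0.008], [-0.138, -0.99, -0.002], [0.008, 0.001, -1.0]]
ft_force: [-7.5, 2.3, 35.6]
grip_width: 0.0236
gripper_force: 37.9
```

```bash
cat > tilt.py <<'E'
from h import *
def tilt(d,tcp):
    P=fcloud(d);ok=(d['depth']>0)&(np.hypot(P[...,0]-tcp[0],P[...,1]-tcp[1])<.03)&(P[...,2]>tcp[2]+.012)&(P[...,2]<tcp[2]+.045)
    b=np.zeros(ok.shape,bool);b[300:380,280:355]=1;X=P[b&ok]
    for _ in range(6):
        n=np.linalg.svd(X-X.mean(0),full_matrices=False)[2][2];n=n*np.sign(n[2]);r=(X-X.mean(0))@n;X=X[abs(r)<max(1.5*r.std(),.0008)]
    return n,np.degrees(np.arccos(n[2])),len(X),(X.max(0)+X.min(0))/2
E
python3 - <<'E'
from tilt import *
d=shot('wrist');s=env.observe();print(s['position'],s['time_s'],s['ft_force'],s['wrist_torque'],s['grip_width'])
print(tilt(d,s['position']))
E
```

```text
[ 0.54357865 -0.01623005  0.06479765] 11.5 [-7.73424912  1.25393002 34.35278974] [0.16864336 1.16010864 0.00877298] 0.02383034106357479
(array([-0.3076953 ,  0.05269755,  0.95002451]), np.float64(18.19037404358595), 2326, array([ 0.54152545, -0.01723597,  0.08705275]))
```

```bash
python3 - <<'E'
from h import *
d=load('wrist');e=shot('scene')
a=d['img'][150:450,190:450];uv=proj(e,[.56,-.02,.08])[0].astype(int);print(uv)
b=e['img'][uv[1]-75:uv[1]+45,uv[0]-65:uv[0]+65]
a=cv2.resize(a,(400,460));b=cv2.resize(b,(400,460),interpolation=cv2.INTER_CUBIC)
cv2.imwrite('pics/w6.png',np.hstack([a,b])[:,:,::-1])
t=load('top');print('jar',onz(t,(321,252),.06))
E
```

```text
[289 259]
jar [[0.4468439  0.01021389 0.06      ]]
```

View pics/w6.png

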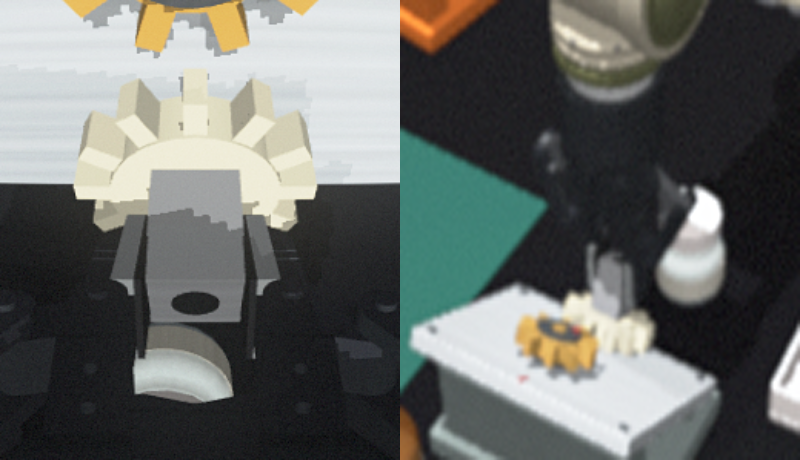

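```bash
cat > tilt.py <<'E'
from h import *
def fit(X):
    for _ in range(6):
        n=np.linalg.svd(X-X.mean(0),full_matrices=False)[2][2];n=n*np.sign(n[2]);r=(X-X.mean(0))@n;X=X[abs(r)<max(1.5*r.std(),.0006)]
    return n,np.degrees(np.arccos(n[2])).round(1),np.degrees(np.arctan2(-n[1],-n[0])).round(1),len(X),X.mean(0)
def tilt(d,D):
    P=fcloud(d);b=np.zeros((480,640),bool);b[215:330,235:400]=1
    q=np.zeros_like(b);q[328:372,285:350]=1
    bright=d['img'].min(-1)
    b&=bright>205
    return fit(P[q]),fit(P[b]),b.sum()
E
python3 - <<'E'
from tilt import *
d=load('wrist');D=np.load('deck.npz')
for r in tilt(d,D)[:2]: print(r, 'off deck',(r[4]-D['c'])@D['n'])
E
```

```text
(array([-0.74980773,  0.06962452,  0.65798236]), np.float64(48.9), np.float64(-5.3), 1350, array([ 0.52213634, -0.01431832,  0.06698829])) off deck 0.04076131392121295
(array([-0.4781681 ,  0.0644567 ,  0.87589988]), np.float64(28.8), np.float64(-7.7), 2663, array([ 0.56702   , -0.02075035,  0.06419175])) off deck 0.015687053591683812
```

The disc's face measures 28.8° and 15.7 mm off the deck, so the gear now lies flush on it. I'll lift it level with the master.

Call:
drive_tool:
  series:
    - [[-0.001,0.0,-0.004],0,0.015]
    - [[-0.0017,0.0,-0.0086],0,0.015]
    - [[-0.0017,0.0,-0.0086],0,0.015]
    - [[-0.0017,0.0,-0.0086],0,0.015]

```text
time_s: 11.95
position: [0.5399, -0.0156, 0.0686]
tool_rot: [[0.99, -0.139, -0.001], [-0.139, -0.99, 0.0], [-0.001, -0.0, -1.0]]
ft_force: [0.2, -0.1, -2.6]
grip_width: 0.023
gripper_force: 33.2
```

```bash
cat > pose.py <<'E'
from tilt import *; from mas import master
from scipy.optimize import least_squares
def pose(d,D,M,pr=True):
    c,n=D['c'],D['n'];e1=np.array([0,0,1])-n*n[2];e1/=np.linalg.norm(e1);e2=np.cross(n,e1)
    t=tilt(d,D)[1]; h=(t[4]-c)@n
    im=d['img'];hsv=cv2.cvtColor(im,cv2.COLOR_RGB2HSV)
    g=(hsv[...,1]<70)&(im[...,0]>im[...,2].astype(int)+6)&(im.min(-1)>150)
    b=np.zeros_like(g);b[150:330,220:420]=1;g&=b
    g=cv2.morphologyEx(g.astype(np.uint8),2,np.ones((2,2)))
    k=max(cv2.findContours(g,0,1)[0],key=cv2.contourArea)[:,0]
    Q=onplane(d,k,c+h*n,n,True)-M;uv=np.c_[Q@e1,Q@e2]*1000
    return t,h*1000,uv
E
python3 - <<'E'
from pose import *
d=shot('wrist');s=env.observe();D=np.load('deck.npz');M=np.array([.6355,-.0283,.0858])
print(s['position'],s['time_s'],s['ft_force'],s['wrist_torque'],s['grip_width'])
t,h,uv=pose(d,D,M);print(t,h)
print('contour range',uv.min(0),uv.max(0),len(uv))
top=uv[uv[:,0]>uv[:,0].max()-2];print('top tooth',top.mean(0),len(top))
c,n,e1,e2,M1,r,ph,ra=master(d,(200,0,440,200),deck=(D['c'],D['n']));print('master',M1,r,ph,ra)
P=np.array(s['position'])+[0,0,.0195];print('grip est',1000*(P-M)@e1,1000*(P-M)@e2,1000*(P-D['c'])@n)
E
```

```text
[ 0.53989867 -0.0155924   0.06851718] 12.0 [ 0.04540448  0.06961352 -1.99778972] [-0.00724207  0.00069164  0.00829237] 0.023204599464625494
(array([-0.4696688 ,  0.06339586,  0.88056356]), np.float64(28.3), np.float64(-7.7), 2614, array([ 0.56435175, -0.02067228,  0.06821857])) 20.500970318508752
contour range [-105.58486537  -36.61379723] [-39.84063537  33.02930822] 667
top tooth [-40.24319965  -1.54438665] 23
master [ 0.63486055 -0.02868744  0.08546372] 30.087799072265625 [18.49429167 18.56878897 18.55871883] (np.float64(139.55009413609844), np.float64(12.672577332964318))
grip est -82.43561065685269 -0.62064404297174 50.10153240045707
```

```bash
cat > circ.py <<'E'
from pose import *
def circ(d,D,M):
    c,n=D['c'],D['n'];e1=np.array([0,0,1])-n*n[2];e1/=np.linalg.norm(e1);e2=np.cross(n,e1)
    t=tilt(d,D)[1];P=fcloud(d);off=abs((P-t[4])@t[0])
    b=np.zeros(off.shape,bool);b[150:340,200:440]=1
    hsv=cv2.cvtColor(d['img'],cv2.COLOR_RGB2HSV)
    m=b&(off<.0025)&(d['depth']>0)&(hsv[...,1]<90)&(np.linalg.norm(P-t[4],axis=-1)<.06)
    n_,l,st,ce=cv2.connectedComponentsWithStats(m.astype(np.uint8));i=1+np.argmax(st[1:,4])
    Q=P[l==i]-M;uv=np.c_[Q@e1,Q@e2]*1000
    top=uv[uv[:,0]>uv[:,0].max()-2]
    return t,(t[4]-c)@n*1000,cv2.minEnclosingCircle(uv.astype(np.float32)),uv.min(0),uv.max(0),top.mean(0)
E
python3 - <<'E'
from circ import *
d=load('wrist');D=np.load('deck.npz');M=np.array([.63486,-.02869,.08546])
print(*circ(d,D,M),sep='\n')
E
```

```text
(array([-0.4696688 ,  0.06339586,  0.88056356]), np.float64(28.3), np.float64(-7.7), 2614, array([ 0.56435175, -0.02067228,  0.06821857]))
20.500970318508752
((-85.49930572509766, -0.7643640041351318), 35.71409606933594)
[-105.90251678  -35.55959355]
[-49.82196887  34.28912191]
[-50.96336399  -0.82248568]
```

Call:
drive_tool:
  series:
    - [[0.0087,0.0,-0.005],0,0.015]
    - [[0.0156,0.0,-0.009],0,0.015]
    - [[0.0173,0.0,-0.01],0,0.015]
    - [[0.0182,0.0,-0.0105],0,0.015]
    - [[0.0191,0.0,-0.011],0,0.015]
    - [[0.02,0.0,-0.0115],0,0.015]
    - [[0.0208,0.0,-0.012],0,0.015]
    - [[0.0217,0.0,-0.0125],0,0.015]
    - [[0.0225,0.0,-0.013],0,0.015]
    - [[0.0234,0.0,-0.0135],0,0.015]
    - [[0.0242,0.0,-0.014],0,0.015]
    - [[0.0242,0.0,-0.014],0,0.015]

```text
time_s: 13.2
position: [0.5642, -0.019, 0.083]
tool_rot: [[0.99, -0.139, 0.0], [-0.139, -0.99, -0.0], [0.0, 0.0, -1.0]]
ft_force: [-0.0, -0.7, -1.1]
grip_width: 0.0232
gripper_force: 33.1
```

```bash
python3 - <<'E'
from circ import *
d=shot('wrist');s=env.observe();D=np.load('deck.npz');M=np.array([.63486,-.02869,.08546])
print(s['position'],s['time_s'],s['ft_force'],s['wrist_torque'])
print(*circ(d,D,M),sep='\n')
r=master(d,(180,0,460,230),deck=(D['c'],D['n']));print('master',r[4:])
save(d,'w7',(120,0,520,400),1.5)
E
```

```text
[ 0.56405232 -0.01900159  0.08293442] 13.25 [-0.59926473  0.65267727 -1.41037238] [ 0.0277378   0.061379   -0.01439022]
(array([-0.46720799,  0.06523279,  0.8817377 ]), np.float64(28.1), np.float64(-7.9), 2257, array([ 0.58788325, -0.02343916,  0.0822286 ]))
20.803429041324712
((-57.24596405029297, -1.0298761129379272), 35.803199768066406)
[-78.27614406 -35.77963229]
[-21.53513904  34.34661459]
[-22.64523729  -0.80965012]
master (array([ 0.63681323, -0.02885309,  0.08659223]), 32.05817413330078, array([18.60236257, 18.61605751, 18.6438472 ]), (np.float64(7.121103798491652), np.float64(23.077482384698598)))
```

View pics/w7.png

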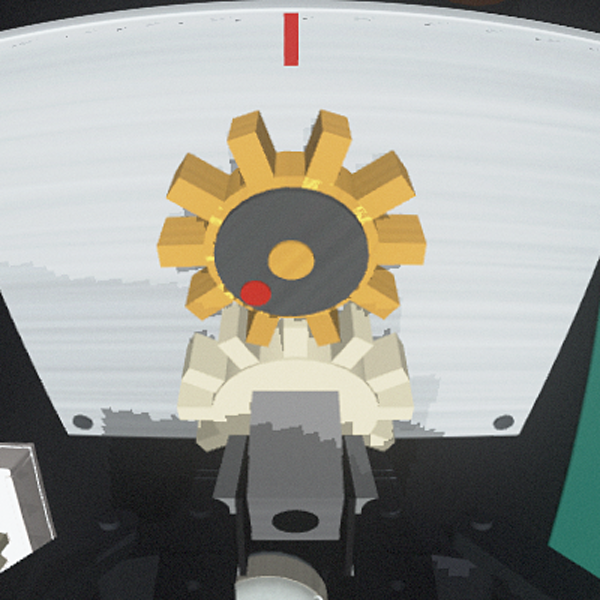

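The gears are in mesh without contact force: the white tooth sits centrally in the master's gap at (294,335), and the master's phase hasn't changed. Next I'll roll it by orbiting the gear to the right around the master without turning the gear. The master turns 2.2 times the orbit angle.

Call:
drive_tool:
  series:
    - [[0.0003,0.0015,-0.0002],0,0.015]
    - [[0.0005,0.003,-0.0003],0,0.015]
    - [[0.0007,0.005,-0.0004],0,0.015]
    - [[0.0009,0.007,-0.0005],0,0.015]
    - [[0.0012,0.009,-0.0007],0,0.015]
    - [[0.0015,0.0108,-0.0009],0,0.015]
    - [[0.0019,0.0128,-0.0011],0,0.015]
    - [[0.0023,0.0147,-0.00135],0,0.015]
    - [[0.0023,0.0147,-0.00135],0,0.015]

```text
time_s: 14.15
position: [0.564, -0.0342, 0.0841]
tool_rot: [[0.99, -0.139, -0.001], [-0.139, -0.99, -0.0], [-0.001, 0.0, -1.0]]
ft_force: [-2.9, 3.0, -3.4]
grip_width: 0.0234
gripper_force: 32.9
```

```bash
cat > chk.py <<'E'
from circ import *
d=shot('wrist');s=env.observe();D=np.load('deck.npz');M=np.array([.63486,-.02869,.08546])
print(s['position'],s['time_s'],s['ft_force'],s['wrist_torque'])
print(*circ(d,D,M),sep='\n')
c,n=D['c'],D['n'];e1=np.array([0,0,1])-n*n[2];e1/=np.linalg.norm(e1);e2=np.cross(n,e1)
hsv=cv2.cvtColor(d['img'],cv2.COLOR_RGB2HSV)
red=((hsv[...,0]<6)|(hsv[...,0]>174))&(hsv[...,1]>150)&(hsv[...,2]>90)
px=np.argwhere(red)[:,::-1];Q=onplane(d,px,M+.022*n,n,True)-M;uv=np.c_[Q@e1,Q@e2]*1000
k=np.hypot(uv[:,0],uv[:,1])<17;q=uv[k].mean(0);print('red ang',np.degrees(np.arctan2(q[1],q[0]))%360,np.hypot(*q),k.sum())
E
python3 chk.py
```

```text
[ 0.56421158 -0.03415222  0.08419511] 14.2 [-2.22936142  2.17003258 -3.32378623] [0.36490958 0.54442301 0.08648691]
(array([-0.46568526,  0.06602129,  0.88248424]), np.float64(28.1), np.float64(-8.1), 2400, array([ 0.58859389, -0.03756128,  0.08365505]))
20.712912681225497
((-55.095184326171875, -16.117141723632812), 35.674564361572266)
[-75.9256303  -50.94561593]
[-19.57051574  19.20677978]
[-20.61912112 -15.72013268]
red ang 170.0306153075727 12.833152182153798 238
```

Call:
drive_tool:
  series:
    - [[0.0008,0.0018,-0.0005],0,0.015]
    - [[0.0014,0.0037,-0.0008],0,0.015]
    - [[0.0021,0.0056,-0.0012],0,0.015]
    - [[0.0028,0.0074,-0.0016],0,0.015]
    - [[0.0035,0.0092,-0.002],0,0.015]
    - [[0.0043,0.011,-0.0025],0,0.015]
    - [[0.0051,0.0127,-0.003],0,0.015]
    - [[0.0059,0.0144,-0.0034],0,0.015]
    - [[0.0063,0.0152,-0.0036],0,0.015]
    - [[0.0063,0.0152,-0.0036],0,0.015]

```text
time_s: 15.2
position: [0.5685, -0.05, 0.088]
tool_rot: [[0.99, -0.139, 0.0], [-0.139, -0.99, -0.0], [0.0, 0.0, -1.0]]
ft_force: [-0.6, 2.8, -2.3]
grip_width: 0.0238
gripper_force: 33.0
```

```bash
python3 chk.py
```

```text
[ 0.56854654 -0.04992213  0.08799211] 15.25 [-0.53999563  3.04789733 -1.76962835] [0.39659516 0.15848641 0.13731649]
(array([-0.46567417,  0.06781195,  0.8823543 ]), np.float64(28.1), np.float64(-8.3), 2354, array([ 0.59389037, -0.05229371,  0.08787672]))
20.732682566670128
((-47.049163818359375, -30.70699691772461), 35.81576919555664)
[-67.5318926  -65.93174812]
[-11.24152351   4.15729598]
[-12.52654472 -30.77693375]
red ang 207.02620703481168 12.740243333525457 211
```

The master has turned 67.5° and the forces stayed at a few newtons. I'll back out of mesh along the line of centres and carry the gear to the blue tray.

Call:
drive_tool:
  series:
    - [[-0.0036,0.0028,0.002],0,0.015]
    - [[-0.008,0.006,0.0045],0,0.015]
    - [[-0.0125,0.0095,0.007],0,0.015]
    - [[-0.0174,0.0131,0.01],0,0.015]
    - [[-0.0174,0.0131,0.01],0,0.015]
    - [[-0.03,0.013,-0.02],0,0.015]
    - [[-0.03,0.013,-0.06],0,0.015]
    - [[-0.03,0.013,-0.1],0,0.015]
    - [[-0.03,0.0,-0.125],0,0.015]
    - [[-0.112,-0.39,-0.125],0,0.015]
    - [[-0.112,-0.39,-0.125],0,0.015]
    - [[-0.112,-0.39,-0.125],0,0.015]
    - [[-0.112,-0.39,-0.125],0,0.015]
    - [[-0.112,-0.39,-0.125],0,0.015]
    - [[-0.112,-0.39,-0.125],0,0.015]
    - [[-0.112,-0.39,-0.125],0,0.015]
    - [[-0.112,-0.39,-0.125],0,0.015]
    - [[-0.112,-0.39,-0.125],0,0.015]
    - [[-0.112,-0.39,-0.125],0,0.015]
    - [[-0.112,-0.39,-0.125],0,0.015]

```text
time_s: 17.25
position: [0.5118, 0.3511, 0.2128]
tool_rot: [[0.99, -0.14, -0.0], [-0.14, -0.99, -0.0], [-0.0, 0.0, -1.0]]
ft_force: [0.3, 0.1, -1.4]
grip_width: 0.0234
gripper_force: 33.1
```

```bash
python3 - <<'E'
from circ import *
d=shot('wrist');s=env.observe();print(s['position'],s['time_s'],s['ft_force'],s['grip_width'],s['q'].round(1))
P=fcloud(d);hsv=cv2.cvtColor(d['img'],cv2.COLOR_RGB2HSV)
m=(abs(P[...,2]-.028)<.004)&(hsv[...,0]>100)&(hsv[...,0]<125)&(hsv[...,1]>130)&(P[...,1]>.25)&(P[...,1]<.45)&(P[...,0]>.44)&(P[...,0]<.64)
Q=(P[m][:,:2]*1000).astype(np.float32);print('blue',cv2.minAreaRect(Q),m.sum())
print(tilt(d,None)[1])
# deck master state
t=shot('top');hs=cv2.cvtColor(t['img'],cv2.COLOR_RGB2HSV)
E
```

```text
[0.5119765  0.35084314 0.21299165] 17.3 [ 0.21441384 -0.37066306 -1.71876354] 0.02332145766574236 [ 23.5  29.7  64.1  -0.   86.2 121.6]
blue ((543.38916015625, 349.1552734375), (111.13447570800781, 95.42949676513672), 88.4920654296875) 1460
(array([-0.46366645,  0.06876463,  0.88333733]), np.float64(28.0), np.float64(-8.4), 2023, array([0.53839369, 0.35139107, 0.21319503]))
```

Call:
drive_tool:
  series:
    - [[0.0,0.0,0.05],0,0.015]
    - [[0.0,0.0,0.1],0,0.015]
    - [[0.0,0.0,0.14],0,0.015]
    - [[0.0,0.0,0.16],0,0.015]
    - [[0.0,0.0,0.168],0,0.015]
    - [[0.0,0.0,0.17],0,0.015]
    - [[0.0,0.0,0.172],0,0.015]
    - [[0.0,0.0,0.173],0,0.015]

```text
time_s: 18.15
position: [0.5126, 0.352, 0.0418]
tool_rot: [[0.99, -0.139, 0.003], [-0.139, -0.99, 0.001], [0.003, -0.001, -1.0]]
ft_force: [-0.9, -2.1, 8.5]
grip_width: 0.0233
gripper_force: 34.5
```

Call:
drive_tool:
  series:
    - [[0.002,0.0,0.0005],0,0.015]
    - [[0.005,0.0,0.0015],0,0.015]
    - [[0.008,0.0,0.0025],0,0.015]
    - [[0.011,0.0,0.004],0,0.015]
    - [[0.014,0.0,0.0055],0,0.015]
    - [[0.017,0.0,0.007],0,0.015]
    - [[0.02,0.0,0.009],0,0.015]
    - [[0.022,0.0,0.0105],0,0.015]
    - [[0.0235,0.0,0.0115],0,0.015]
    - [[0.0245,0.0,0.0125],0,0.015]
    - [[0.0245,0.0,0.0125],0,0.015]

```text
time_s: 19.25
position: [0.5368, 0.3487, 0.03]
tool_rot: [[0.99, -0.139, 0.003], [-0.139, -0.99, 0.001], [0.003, -0.001, -1.0]]
ft_force: [-1.8, -2.3, 8.8]
grip_width: 0.0235
gripper_force: 36.4
```

```bash
python3 - <<'E'
from circ import *
d=shot('wrist');s=env.observe();print(s['position'],s['time_s'],s['ft_force'],s['wrist_torque'],s['grip_width'])
print(tilt(d,None)[1])
E
```

```text
[0.53680981 0.34870589 0.03002686] 19.3 [-1.4277205  -2.91465858  8.92291482] [-0.46708924  0.62706805  0.09364165] 0.02363709729661349
(array([-0.03214771,  0.00304488,  0.99947849]), np.float64(1.9), np.float64(-5.4), 2176, array([0.55163428, 0.34623104, 0.02278312]))
```

Call:
drive_tool:
  series:
    - [[0.001,0.0,0.001],0,0.015]
    - [[0.001,0.0,0.002],0,0.015]
    - [[0.001,0.0,0.003],0,0.015]
    - [[0.001,0.0,0.003],0,0.015]

```text
time_s: 19.7
position: [0.5392, 0.3484, 0.0285]
tool_rot: [[0.99, -0.139, 0.007], [-0.139, -0.99, 0.001], [0.007, -0.002, -1.0]]
ft_force: [0.8, -4.9, 15.8]
grip_width: 0.024
gripper_force: 37.7
```

```bash
python3 - <<'E'
from circ import *
d=shot('wrist');s=env.observe();print(s['position'],s['time_s'],s['ft_force'],s['wrist_torque'],s['grip_width'])
print(tilt(d,None)[1])
E
```

```text
[0.53920049 0.34844348 0.02843745] 19.75 [ 1.14757732 -4.77516203 15.1977422 ] [-0.80551047  0.26214849  0.11766473] 0.02343004904321304
(array([ 0.02220922, -0.00498392,  0.99974092]), np.float64(1.3), np.float64(167.4), 2027, array([0.55277646, 0.34553938, 0.02082296]))
```

The gear is flat on the tray floor: tilt is within measurement error and the disc's top is at 20.8 mm, against 20 mm expected. Releasing.

Call:
drive_tool:
  series:
    - [[0.0,0.0,-0.0015],0,0.015]
    - [[0.0,0.0,-0.0015],0,0.05]
    - [[0.0,0.0,-0.0015],0,0.05]
    - [[0.0,0.0,-0.0015],0,0.05]
    - [[0.0,0.0,-0.0015],0,0.05]
    - [[0.0,0.0,-0.03],0,0.055]
    - [[0.0,0.0,-0.07],0,0.055]
    - [[0.0,0.0,-0.12],0,0.055]
    - [[-0.05,0.0,-0.17],0,0.055]
    - [[-0.08,0.0,-0.2],0,0.055]
    - [[-0.08,0.0,-0.2],0,0.055]
    - [[-0.08,0.0,-0.2],0,0.055]

```text
time_s: 20.95
position: [0.4571, 0.3601, 0.226]
tool_rot: [[0.991, -0.137, 0.003], [-0.137, -0.991, 0.001], [0.003, -0.002, -1.0]]
ft_force: [-0.4, -0.0, 0.7]
grip_width: 0.0554
gripper_force: 0.0
```

```bash
python3 - <<'E'
from circ import *
d=shot('wrist');s=env.observe();print(s['position'],s['time_s'],s['ft_force'],s['grip_width'])
P=fcloud(d);hsv=cv2.cvtColor(d['img'],cv2.COLOR_RGB2HSV)
m=(abs(P[...,2]-.028)<.004)&(hsv[...,0]>100)&(hsv[...,0]<125)&(hsv[...,1]>130)&(P[...,1]>.25)&(P[...,1]<.45)&(P[...,0]>.44)&(P[...,0]<.64)
print('blue',cv2.minAreaRect((P[m][:,:2]*1000).astype(np.float32)))
k=(abs(P[...,2]-.054)<.006)&(np.hypot(P[...,0]-.536,P[...,1]-.348)<.05)
print('boss12',cv2.minAreaRect((P[k][:,:2]*1000).astype(np.float32)),fit(P[k]))
save(d,'w8')
E
```

```text
[0.45768727 0.35960419 0.22407868] 21.0 [0.07464859 0.30147047 0.27376682] 0.05519774354471257
blue ((535.4977416992188, 349.1554260253906), (110.54083251953125, 110.57760620117188), 89.31049346923828)
boss12 ((533.75048828125, 348.8177795410156), (23.500913619995117, 22.9909610748291), 82.155029296875) (array([-0.00660303, -0.00463851,  0.99996744]), np.float64(0.5), np.float64(35.1), 456, array([0.53363834, 0.34878372, 0.05459375]))
```

View pics/w8.png

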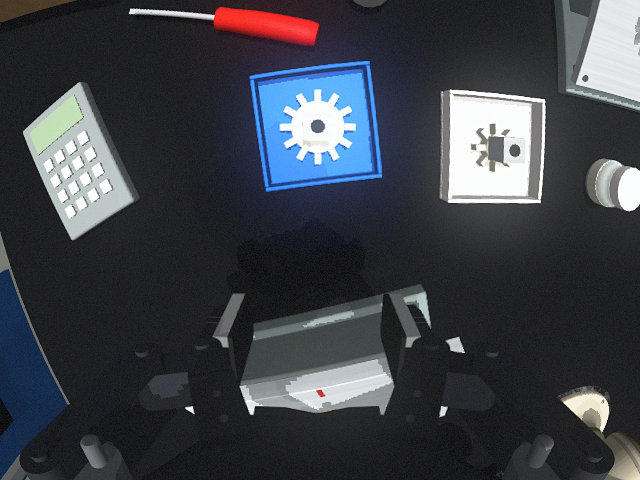

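The view shows the 12-tooth gear flat and centred in the blue tray at (317,127), and the 8-tooth gear flat in the white tray at (492,148). The gripper is clear of everything.

```bash
python3 -c "
from rig import env
print(env.close_job())"
```

```text
the job is handed in; nothing more can be done
None
```

I've handed the job in: the 8-tooth gear is flat in the white tray, and the 12-tooth gear is flat in the middle of the blue tray after rolling the master 67.5° in mesh (gripper clear of it, axes about 2° off parallel by measurement); it took 21 s, and the verdict was not shown.

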